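# Seat the deck of a cookie-decorating turntable on its locating pin

## Task

The white deck of the decorating turntable has been put on with its rim notch away from the upright pin on the base. Push the finger stub round with a fingertip until the notch is over the pin, then press down on the hub in the middle until the deck sits fully home and level, with the pin in the notch, and take the hand away. Never lift the deck, and leave the tubs, the cutter, the cups and the food box around it where they are.

Things in the scene. Friction and masses are not known exactly. Their poses are not given: they have to be found in the camera images.
- base: Grey plastic base of the turntable, fixed to the table: a drum 120 mm across with its flat top 46 mm above the table, on a foot 144 mm across; a lug 24 mm wide and 30 mm high sticks out 100 mm from the axis on its +x side. Origin: centre of the underside, on the deck's turning axis; +x points at the pin, z up. A 22 mm bore down its middle takes the deck's stem.
- pin (a point): Top of the upright steel locating pin on the base's lug: pin 10 mm in diameter, its top 6 mm tapered to 5 mm; its axis is 80 mm from the drum's axis, its top 53 mm above the table, that is 2 mm below the underside of the raised deck.
- collar (a joint): Stiff rubber collar (80 mm across) round the bore on which the deck rests. 0: fully up, deck underside 55 mm above the table. 0.009 (m): pushed down 9 mm, deck underside on the drum's top. It has no spring: it carries the deck, slides down only under a further downward push of about 6 to 9 N, and stays where it is left.
- deck: Loose white plastic disc 160 mm in diameter, 10 mm thick, about 0.35 kg, lying level on the collar; a 20 mm steel stem 36 mm long under its middle stands in the base's bore with 1 mm clearance all round, so that it turns freely either way, with light friction and without coasting. Origin: centre of its underside; +x points at its rim notch, z up. It can only come down the last 7 mm when the notch is over the pin.
- notch (a point): Middle of the mouth of the deck's only rim notch, on the underside, 80 mm from the axis: a straight slot 15 mm wide and 17 mm deep from the rim inwards, right through the deck. The pin fills it with 2.5 mm to spare on each side.
- stub (a point): Centre of the top of the upright round finger stub on the deck: 14 mm in diameter, 24 mm high above the deck's upper face, 52 mm from the axis, opposite the notch. Its outside is a sleeve that spins freely about the stub's own axis. Pushed sideways with a fingertip, along its circle, it turns the deck.
- hub (a point): Centre of the top of the flat round hub boss in the middle of the deck: 36 mm across, 8 mm above the deck's upper face; 73 mm above the table with the deck up, 64 mm with it home. The place to press.
- sprinkles_a: Bystander: small paper tub of orange sprinkles, 52 mm across, 28 mm high, beside the turntable. Origin at the underside's centre, as for the others below.
- sprinkles_b: Bystander: a like tub with brown sprinkles, beside the turntable.
- cutter: Bystander: round steel cookie cutter, 60 mm across, 22 mm high, beside the turntable.
- cup_a: Bystander: white paper cup, 76 mm across the rim, 95 mm high.
- cup_b: Bystander: a second such cup.
- lunchbox: Bystander: clear food box with a black lid, 126 x 96 x 57 mm.

How it is judged (in metres and radians):
At the end, for the whole second after the job is handed in: The deck is home on the drum: its underside within 1.5 mm of the drum's top (46 mm above the table), level within 0.03 rad, centred within 3 mm, its notch within 5 mm of the pin in plan, at rest (z of deck in the frame of base between 0.044 and 0.0475 m and horizontal distance between notch and pin below 0.005 m and horizontal distance between deck and base below 0.003 m and angle between deck's own z axis and vertical below 0.03 rad and linear speed of deck below 0.01 m/s and angular speed of deck below 0.05 rad/s); the robot touches nothing.
It fails at once if the deck is lifted more than 7 mm above where it lay at the start (z of deck in the frame of base above 0.062 m).
It fails at once if a bystander is moved by more than 30 mm or tipped over (distance of any of sprinkles_a, sprinkles_b, cutter, cup_a, cup_b, lunchbox from where it was at the start of the episode above 0.03 m or angle between any of sprinkles_a, sprinkles_b, cutter, cup_a, cup_b, lunchbox's own z axis and vertical above 0.5 rad).
It also fails if it takes over 61 s, if anything falls off the work surface, if the arm or the gripper's body presses on something with over 40 N, if the wrist force passes 120 N, or if a joint passes its speed limit or range.

## Robot

A 6-joint arm with a two-finger parallel gripper is mounted at the origin on the work surface. World frame = base frame: x ahead of the robot, y to its left, z up, the work surface at z = 0. Lengths are in m, angles in degrees, forces in N, time in s.
With the tool pointing down it reaches from about 0.25 to 0.725 m from the base axis. Payload 9.7 kg.
Tool frame: the origin (TCP) lies on the centre line of the jaws, within the pads' length; the fingertips stand 22 mm ahead of it and the grasp point (between the pads) lies 3 mm ahead of it; z points along the fingers, y is the direction in which the jaws open and shut (so a half turn about z gives the same grasp; the last joint's range is limited). The gripper opens to 85 mm and grips with 20 to 120 N. Pads are 22 mm wide; open, the fingers measure 114 mm over their backs; the gripper's body (76 mm by 85 mm) begins 54 mm behind the grasp point. The pads swing forward as they close: fully open they stand 13 mm farther back than shut.
Start: joints at [69.729, 4.979, 10.078, 95.1, 0, 90], TCP at [0.191, 0.516, 0.253] pointing down, gripper open.
Joint ranges: [-179.16, 179.16], [-48.56, 103.87], [-65.8, 70.77], [-126.05, 130.52], [-82.76, 87.17], [-180, 180]. Speed limits (degrees/s): [127.2, 127.2, 147.25, 180, 180, 180].

## Interface

Orientations are given as [roll, pitch, yaw] about the fixed x, y, z axes, in that order (R = Rz(yaw) Ry(pitch) Rx(roll)).
In Python, from workcell import monitor, eyes, job gives the robot as it stands. The module is installed in compiled form; this text tells all that it offers.
- The arm moves only by the tool drive_tool, never from a script. Its argument "plan" is a list of rows, each a list of 3 entries, a list of its own where there are three numbers: the opening, from 0 (shut) to 1 (fully open), then the shift along the world's x, y, z in m, then the turn about the world's z in degrees. In form: [[gripper, [x, y, z], yaw], ...]. A call has 1 to 10 rows; each row shifts and turns the commanded pose from where the row before left it; what a row does not reach is not made up. A row lasts 1/8 s, in which the tool goes at most 62.5 mm and 10.7 degrees, less where a joint would pass 70% of its speed; a pose out of reach is approached as far as the arm can. A call is refused whole if a number of a shift passes 0.0625 or a number of a turn 10.7, either way. A call with a gripper value outside its range is refused whole. The fingers move at their own pace and stop on an object; "grip_force" is the grip in N (left out, the last holds). Time passes only in rows, so rows that do not move let the fingers close. It gives the time, the measured TCP pose, the force and the opening at its end, in the units of the state.
- monitor.get_obs(): the state, without advancing time (a new reading comes with each control period).
- eyes.camera(name): name is "scene" or "top"; returns (picture, depth): 384x512x3 uint8, red, green, blue; 384x512 float32, m along the optical axis (not along the pixel's ray), 0 where there is no reading.
- eyes.camera_params(name): a dict with "fx", "fy", "cx", "cy" (pixels), "extrinsics" (4x4, takes a point from world to camera coordinates). Camera axes: x right, y down, z forward; pixel columns grow to the right and rows downward; lengths in m; the calibration is good to about 2 mm. A picture is of the moment at which its call begins. camera_params takes no time and is no camera call.
- job.job_done(): hands the job in, once; it reports no verdict.
The state is a dict: "time": time; "q": joint angles; "qd": joint speeds; "joint_efforts": joint torques, N m; "ee_pos": TCP position; "tcp_rot": TCP orientation; "wrist_force": force on the tool from outside, world axes, zero at the start; "torque": the same for the moment, N m; "opening": finger opening in m.
Only numpy, scipy, OpenCV 4.12 (cv2) and the standard library are available. Lean on these libraries where they do the work, as an engineer would, in place of code of your own. Each camera call takes 0.05 s, during which the arm holds its last target.

## Working session

There is one attempt and no reset: what is moved stays moved. The work goes in short steps, Python scripts to look and compute and a tool call to move; the robot and the scene stay as the last step left them, time stands still between calls to the robot, and variables do not carry over. Pictures are saved under pics/ and viewed, and the job is handed in when it is done.

Besides the shell and the picture viewer there is one more tool, called after ">>>" by a JSON object that holds its "fn" and its "kwargs". drive_tool: Moves the arm, as the interface text tells. Its arguments: {"type":"object","properties":{"plan":{"type":"array","items":{"type":"array"}},"grip_force":{"type":"number"}},"required":["plan"]}

```bash
mkdir -p pics
cat > h.py <<'E'
import numpy as np, cv2
from workcell import monitor, eyes, job
def snap(name,fn):
    p,d=eyes.camera(name); cv2.imwrite(f'pics/{fn}.png',cv2.cvtColor(p,cv2.COLOR_RGB2BGR)); 
    np.savez(f'pics/{fn}.npz',p=p,d=d); return p,d
def cloud(name,d):
    c=eyes.camera_params(name); E=np.array(c['extrinsics'])
    v,u=np.mgrid[:d.shape[0],:d.shape[1]]
    P=np.stack([(u-c['cx'])/c['fx']*d,(v-c['cy'])/c['fy']*d,d],-1)
    W=(P-E[:3,3])@E[:3,:3]
    W[d==0]=np.nan
    return W
E
python3 - <<'E'
from h import *
o=monitor.get_obs(); print({k:np.round(v,3) for k,v in o.items()})
for n in ['scene','top']:
    p,d=snap(n,n+'0'); c=eyes.camera_params(n); E=np.array(c['extrinsics']); print(n,c['fx'],c['fy'],c['cx'],c['cy'],'campos',-E[:3,:3].T@E[:3,3], 'fwd',E[2,:3])
E
```

```text
{'time': np.float64(0.0), 'q': array([69.728,  5.014, 10.035, 95.101, -0.   , 89.998]), 'qd': array([-0.04 , -0.029,  0.022,  0.03 ,  0.082, -0.032]), 'joint_efforts': array([-2.0000e-03, -5.2038e+01,  4.6482e+01,  1.6000e-02, -0.0000e+00,
       -0.0000e+00]), 'ee_pos': array([0.19 , 0.516, 0.253]), 'tcp_rot': array([-179.92,    0.  ,  159.73]), 'wrist_force': array([-0.313,  0.103, -0.565]), 'torque': array([ 0.026, -0.041, -0.005]), 'opening': np.float64(0.086)}
scene 358.7213205153855 358.7213205153855 252.2483121478773 199.40624613580903 campos [0.87984208 0.41901057 0.92169171] fwd [-0.34391616 -0.39211868 -0.85320843]
top 355.84670688238845 355.84670688238845 254.22158969453298 189.9028262361225 campos [0.46454397 0.03104333 1.30374491] fwd [ 0.05576438 -0.01678029 -0.99830294]
```

View pics/scene0.png

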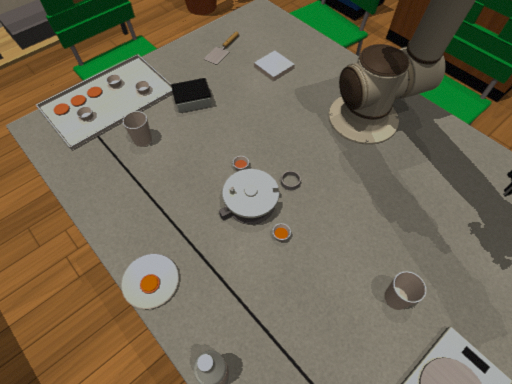

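View pics/top0.png

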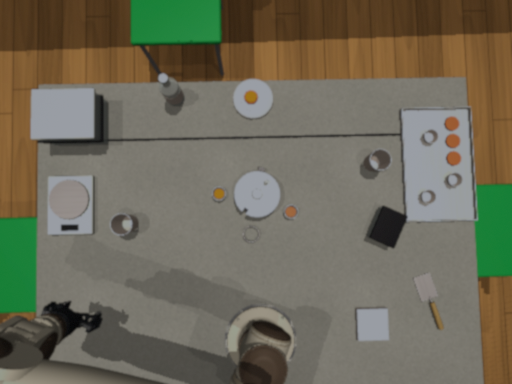

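The turntable is at about (251,194) in the scene picture and (257,193) in the top one. Next I'll enlarge both and measure.

Run:
```python
from h import *
a=cv2.imread('pics/scene0.png')[145:255,200:310]; b=cv2.imread('pics/top0.png')[150:250,205:305]
cv2.imwrite('pics/crop0.png',np.hstack([cv2.resize(a,(400,400),interpolation=cv2.INTER_CUBIC),cv2.resize(b,(400,400),interpolation=cv2.INTER_CUBIC)]))
for n in ['scene','top']:
    z=np.load(f'pics/{n}0.npz'); W=cloud(n,z['d']); p=z['p'].astype(int)
    X,Y,Z=W[...,0],W[...,1],W[...,2]
    m=(Z>0.058)&(Z<0.070)&(X>.25)&(X<.7)&(Y>-.15)&(Y<.2)
    m=cv2.morphologyEx(m.astype(np.uint8),cv2.MORPH_OPEN,np.ones((3,3)))
    nn,l,s,c=cv2.connectedComponentsWithStats(m); i=1+np.argmax(s[1:,4]); mm=l==i
    P=W[mm]; print(n,s[i],'bbox',P.min(0),P.max(0),'medZ',np.median(P[:,2]))
    cnt=cv2.findContours(mm.astype(np.uint8),cv2.RETR_EXTERNAL,cv2.CHAIN_APPROX_NONE)[0][0]
    # min enclosing circle in plane
    Q=P[:,:2].astype(np.float32); cc,r=cv2.minEnclosingCircle(Q); print('circ',cc,r)
    near=np.hypot(X-cc[0],Y-cc[1])
    h=(near<0.1)&(Z>0.069)
    nn,l,s,c=cv2.connectedComponentsWithStats(h.astype(np.uint8))
    for i in range(1,nn):
        if s[i,4]>1: print('blob',s[i],W[l==i].mean(0),W[l==i][:,2].max())
    lug=(near>.08)&(near<.115)&(Z>.015)&(Z<.05); print('lug',lug.sum(),W[lug].mean(0))
    print('table z',np.nanmedian(Z[(near>.12)&(near<.2)]))
```

```text
scene [ 223  169   56   49 2007] bbox [ 0.43936609 -0.07781593  0.05817416] [0.60121548 0.08326703 0.06987588] medZ 0.06565417563055334
circ (0.5202345848083496, 0.003401567693799734) 0.08129821717739105
blob [245 184  12  13 112] [0.52168329 0.0032141  0.0733087 ] 0.07694926885663823
blob [230 187   5   7  30] [ 0.56397532 -0.02638734  0.08385631] 0.09116298738136516
lug 111 [0.5718181  0.00228056 0.02835592]
table z 0.0008162494957829625
top [ 235  171   45   46 1422] bbox [ 0.44275325 -0.07633551  0.05845294] [0.60005936 0.07791108 0.06998797] medZ 0.06560144724866232
circ (0.5219855904579163, 0.0009740674868226051) 0.08006586134433746
blob [261 177   2   1   2] [ 0.57780053 -0.01610454  0.07043261] 0.07104117770475922
blob [246 178   1   2   2] [0.57382189 0.03792857 0.07020667] 0.07043721832551736
blob [264 179   5   5  15] [ 0.56360107 -0.03065469  0.08612188] 0.09360045759015859
blob [239 180   2   1   2] [0.56917755 0.06064755 0.06941939] 0.0696631395021824
blob [255 181   2   2   2] [0.56253555 0.00516807 0.07104344] 0.07248087922652584
blob [275 180   2   2   2] [ 0.5644863
[... 668 characters left out ...]
077 -0.06982948  0.07105519] 0.07246570547155165
blob [247 201   3   3   4] [0.49287371 0.03372825 0.07009399] 0.07151828544827418
blob [236 202   3   1   3] [0.49289095 0.07094997 0.07054934] 0.07064304203089636
blob [249 205   2   3   3] [0.4780128  0.02743527 0.0694089 ] 0.06974014367824652
blob [255 204   2   1   2] [0.48443432 0.00707373 0.07038299] 0.07069860021909774
blob [253 207   2   2   2] [0.47250181 0.01427939 0.06932146] 0.06935194411122929
blob [257 206   3   3   4] [ 0.47382876 -0.00220146  0.07012676] 0.07082025276257192
blob [250 210   2   2   2] [0.46237995 0.02491938 0.06963771] 0.06998655958188901
lug 40 [ 0.58347659 -0.00261394  0.02972934]
table z 0.0008652276861105996
```

View pics/crop0.png

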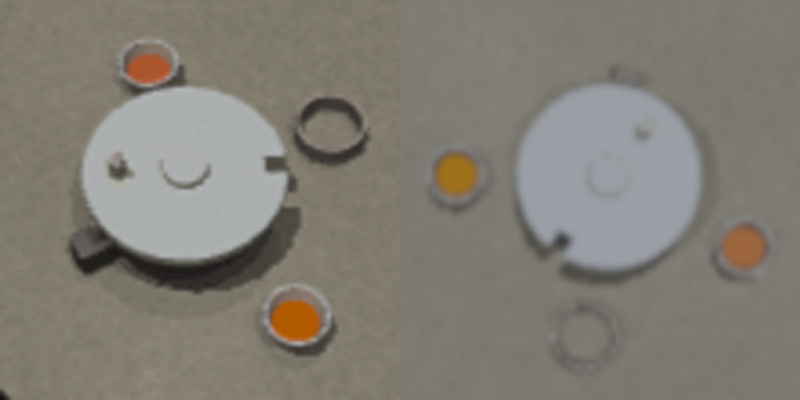

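```bash
cat >> h.py <<'E'
def ray(name,u,v,z):
    c=eyes.camera_params(name); E=np.array(c['extrinsics']); R=E[:3,:3]; o=-R.T@E[:3,3]
    d=R.T@np.array([(u-c['cx'])/c['fx'],(v-c['cy'])/c['fy'],1]); return o+d*(z-o[2])/d[2]
E
python3 - <<'E'
from h import *
C=np.array([0.5215,0.002])
for n in ['scene','top']:
    z=np.load(f'pics/{n}0.npz'); W=cloud(n,z['d']); p=z['p'].astype(int); g=p.sum(2)/3
    X,Y,Z=W[...,0],W[...,1],W[...,2]
    v,u=np.mgrid[:384,:512]
    near=np.hypot(X-C[0],Y-C[1])
    m=(near>.075)&(near<.115)&(Z>.020)&(Z<.045)&(X>0.55)
    for a in W[m][::1]: pass
    P=W[m]; ang=np.degrees(np.arctan2(P[:,1]-C[1],P[:,0]-C[0])); r=np.hypot(*(P[:,:2]-C).T)
    print(n,'lug n',m.sum()); k=r>.084; print(np.round(np.c_[r,ang,P[:,2]][k][np.argsort(r[k])][-25:],3).tolist())
    # hub
    h=(near<.03)&(Z>.0695); print('hub',W[h].mean(0), 'pix',u[h].mean(),v[h].mean())
    # stub top
    s=(np.hypot(X-.564,Y+.029)<.02)&(Z>.078); print('stub px',u[s].mean(),v[s].mean(),W[s].mean(0)); s2=s&(Z>.085);print(W[s2].mean(0))
    # notch: dark pixels on deck plane with r 60..80
    pl=np.array([[ray(n,a,b,.065)[:2] for a in range(200,310)] for b in range(145,250)])
    dr=np.hypot(pl[...,0]-C[0],pl[...,1]-C[1]); th=np.degrees(np.arctan2(pl[...,1]-C[1],pl[...,0]-C[0]))
    gg=g[145:250,200:310]; dk=(dr<.079)&(dr>.058)&(gg<120)
    print('dark',np.round(np.c_[dr,th,gg][dk],3).tolist())
E
```

```text
scene lug n 74
[[0.093, -15.991, 0.03], [0.093, -11.417, 0.03], [0.093, -4.575, 0.029], [0.094, -4.015, 0.026], [0.094, -6.579, 0.031], [0.095, -9.964, 0.029], [0.095, -13.435, 0.032], [0.095, -3.838, 0.021], [0.096, -16.758, 0.03], [0.096, -4.896, 0.032], [0.096, -11.271, 0.033], [0.097, -11.116, 0.028], [0.097, -7.371, 0.032], [0.097, -14.301, 0.032], [0.097, -4.368, 0.028], [0.098, -4.269, 0.023], [0.098, -17.27, 0.03], [0.099, -12.373, 0.032], [0.099, -13.098, 0.025], [0.099, -8.995, 0.03], [0.099, -9.656, 0.022], [0.099, -5.456, 0.033], [0.099, -16.106, 0.028], [0.099, -16.935, 0.02], [0.099, -5.458, 0.028]]
hub [0.52192646 0.00292732 0.07335319] pix 250.33333333333334 190.27027027027026
stub px 232.0 189.375 [ 0.56348893 -0.02679445  0.08609913]
[ 0.56310231 -0.02792278  0.08870198]Traceback (most recent call last):
  File "<stdin>", line 17, in <module>
  File "h.py", line 14, in ray
    c=eyes.camera_params(name); E=np.array(c['extrinsics']); R=E[:3,:3]; o=-R.T@E[:3,3]
ValueError: time passes only in moves, steps and waits
```

```bash
python3 - <<'E'
s=open('h.py').read()
s=s.replace("eyes.camera_params(name)","cp(name)").replace("def snap","import functools\n@functools.lru_cache(None)\ndef cp(name): return eyes.camera_params(name)\ndef snap",1)
open('h.py','w').write(s)
E
python3 - <<'E'
from h import *
C=np.array([0.5215,0.002])
for n in ['scene','top']:
    z=np.load(f'pics/{n}0.npz'); W=cloud(n,z['d']); p=z['p'].astype(int); g=p.sum(2)/3
    X,Y,Z=W[...,0],W[...,1],W[...,2]
    v,u=np.mgrid[:384,:512]
    near=np.hypot(X-C[0],Y-C[1])
    m=(near>.088)&(near<.115)&(Z>.018)&(Z<.045)&(X>0.55)
    P=W[m]; print(n,'lug',m.sum(),P.mean(0),np.degrees(np.arctan2(*(P.mean(0)[:2]-C)[::-1])))
    s=(np.hypot(X-.564,Y+.029)<.02)&(Z>.085); print('stub px',u[s].mean(),v[s].mean(),W[s].mean(0), ray(n,u[s].mean(),v[s].mean(),.089))
    h=(near<.03)&(Z>.0695); print('hub',W[h].mean(0), 'pix',u[h].mean(),v[h].mean())
    pl=np.array([[ray(n,a,b,.065)[:2] for a in range(200,310)] for b in range(145,250)])
    dr=np.hypot(pl[...,0]-C[0],pl[...,1]-C[1]); th=np.degrees(np.arctan2(pl[...,1]-C[1],pl[...,0]-C[0]))
    gg=g[145:250,200:310]; dk=(dr<.079)&(dr>.058)&(gg<120)
    print('dark',np.round(np.c_[dr,th,gg][dk],3).tolist())
# tops of bystanders
z=np.load('pics/scene0.npz'); W=cloud('scene',z['d'])
for zlo,zhi in [(.015,.045),(.05,.12)]:
    m=((W[...,2]>zlo)&(W[...,2]<zhi)&(W[...,0]>.2)&(W[...,0]<.8)&(abs(W[...,1])<.45)).astype(np.uint8)
    nn,l,s,c=cv2.connectedComponentsWithStats(m)
    for i in range(1,nn):
        if s[i,4]>30: print(zlo,s[i],W[l==i].mean(0),W[l==i].min(0)[:2],W[l==i].max(0)[:2])
E
```

```text
scene lug 42 [ 0.61425786 -0.01424297  0.0282731 ] -9.93244781807088
stub px 231.8 188.53333333333333 [ 0.56310231 -0.02792278  0.08870198] [ 0.56321802 -0.02775899  0.089     ]
hub [0.52192646 0.00292732 0.07335319] pix 250.33333333333334 190.27027027027026Traceback (most recent call last):
  File "<stdin>", line 15, in <module>
IndexError: boolean index did not match indexed array along axis 1; size of axis is 330 but size of corresponding boolean axis is 110
```

Run:
```python
from h import *
C=np.array([0.5215,0.002])
for n in ['scene','top']:
    z=np.load(f'pics/{n}0.npz'); W=cloud(n,z['d']); p=z['p'].astype(int); g=p.sum(2)/3
    X,Y,Z=W[...,0],W[...,1],W[...,2]
    v,u=np.mgrid[:384,:512]
    near=np.hypot(X-C[0],Y-C[1])
    m=(near>.088)&(near<.115)&(Z>.018)&(Z<.045)&(X>0.55)
    P=W[m]; print(n,'lug',m.sum(),P.mean(0),np.degrees(np.arctan2(*(P.mean(0)[:2]-C)[::-1])))
    s=(np.hypot(X-.564,Y+.029)<.02)&(Z>.085); print('stub px',u[s].mean(),v[s].mean(),W[s].mean(0), ray(n,u[s].mean(),v[s].mean(),.089))
    h=(near<.03)&(Z>.0695); print('hub',W[h].mean(0), 'pix',u[h].mean(),v[h].mean())
    pl=np.array([[ray(n,a,b,.065)[:2] for a in range(200,310)] for b in range(145,250)])
    dr=np.hypot(pl[...,0]-C[0],pl[...,1]-C[1]); th=np.degrees(np.arctan2(pl[...,1]-C[1],pl[...,0]-C[0]))
    gg=g[145:250,200:310]; dk=(dr<.079)&(dr>.056)&(gg<110)
    print('dark',np.round(np.c_[dr[dk],th[dk],gg[dk]],3).tolist())
    for zz in (.03,.02):
      pp=ray(n,*((225.3,212.7) if n=='scene' else (262.5,168.8)),zz); print('lugpix',pp,np.degrees(np.arctan2(*(pp[:2]-C)[::-1])))
# tops of bystanders
z=np.load('pics/scene0.npz'); W=cloud('scene',z['d'])
for zlo,zhi in [(.015,.045),(.05,.12)]:
    m=((W[...,2]>zlo)&(W[...,2]<zhi)&(W[...,0]>.2)&(W[...,0]<.8)&(abs(W[...,1])<.45)).astype(np.uint8)
    nn,l,s,c=cv2.connectedComponentsWithStats(m)
    for i in range(1,nn):
        if s[i,4]>30: print(zlo,s[i],W[l==i].mean(0),W[l==i].min(0)[:2],W[l==i].max(0)[:2])
```

```text
scene lug 42 [ 0.61425786 -0.01424297  0.0282731 ] -9.93244781807088
stub px 231.8 188.53333333333333 [ 0.56310231 -0.02792278  0.08870198] [ 0.56321802 -0.02775899  0.089     ]
hub [0.52192646 0.00292732 0.07335319] pix 250.33333333333334 190.27027027027026
dark [[0.066, 148.996, 95.333], [0.069, 148.56, 83.0], [0.072, 148.159, 86.0], [0.074, 147.788, 88.0], [0.077, 147.444, 88.667], [0.065, 146.076, 83.333], [0.068, 145.757, 72.667], [0.071, 145.465, 73.667], [0.074, 145.194, 72.0], [0.077, 144.944, 71.667], [0.058, -46.812, 104.667], [0.065, 143.116, 80.667], [0.068, 142.92, 70.0], [0.071, 142.74, 73.0], [0.073, 142.573, 72.333], [0.076, 142.419, 72.0], [0.058, -43.467, 87.667], [0.065, 140.133, 93.333], [0.067, 140.062, 78.333], [0.07, 139.996, 85.0], [0.073, 139.936, 86.667], [0.076, 139.88, 88.667], [0.079, 139.828, 89.333], [0.057, -40.107, 98.333]]
lugpix [ 0.6072771  -0.00847043  0.03      ] -6.959410053712216
lugpix [ 0.60422039 -0.01326447  0.02      ] -10.455230441244877
top lug 23 [ 0.61354546 -0.0176073   0.03010295] -12.025266322419444
stub px 265.75 180.5 [ 0.56374771
[... 1313 characters left out ...]
28659 0.1644134 ]
0.015 [395 281   9   5  38] [0.40712643 0.4432444  0.03124381] [0.3996056  0.43573724] [0.41556592 0.44942581]
0.015 [386 287   4  13  34] [0.45066816 0.44103372 0.0305051 ] [0.43206123 0.43197529] [0.45895895 0.44966599]
0.05 [175  83  37  21 352] [ 0.39557156 -0.42637062  0.05738223] [ 0.33110519 -0.44995676] [ 0.47007503 -0.38701835]
0.05 [123 111  27  27 342] [ 0.62834996 -0.4104767   0.07658088] [ 0.59070809 -0.44987988] [ 0.66545374 -0.38510764]
0.05 [ 223  169   56   49 2180] [0.52458558 0.00600617 0.06609565] [ 0.43936609 -0.07781593] [0.60285213 0.08326703]
0.05 [389 271  25  25 200] [0.42703581 0.43883827 0.07870119] [0.39438247 0.42713321] [0.46296957 0.44994917]
```

The views agree. Centre is about (0.522, 0.0025), the stub is at about −37° at a height of 89 mm, the notch is at about 143.5° and the lug is at about −10.5°. The deck therefore has to turn about −154° (clockwise). I'll straddle the stub with part-open fingers and carry it round, turning the tool as it goes.

>>> {"fn": "drive_tool", "kwargs": {"plan": [[0.3,[0.026,-0.039,0],-2],[0.3,[0.026,-0.039,0],-2],[0.3,[0.026,-0.039,0],-2],[0.3,[0.026,-0.039,0],-2],[0.3,[0.026,-0.039,0],-2],[0.3,[0.026,-0.039,0],-2],[0.3,[0.026,-0.039,0],-2],[0.3,[0.026,-0.039,0],-2]], "grip_force": 20}}

```text
time: 1.1
ee_pos: [0.3991, 0.2025, 0.2531]
tcp_rot: [-180.0, -0.0, 143.7]
wrist_force: [0.5, 0.5, 0.6]
opening: 0.0258
```

>>> {"fn": "drive_tool", "kwargs": {"plan": [[0.3,[0.027,-0.039,0],0],[0.3,[0.027,-0.039,0],0],[0.3,[0.027,-0.039,0],0],[0.3,[0.027,-0.039,-0.02],0],[0.3,[0.027,-0.039,-0.03],0],[0.3,[0.027,-0.037,-0.03],0],[0.3,[0,0,0],0],[0.3,[0,0,0],0]]}}

```text
time: 2.1
ee_pos: [0.5603, -0.0279, 0.1734]
tcp_rot: [-180.0, -0.0, 143.7]
wrist_force: [0.3, -0.7, -0.4]
opening: 0.0257
```

Run:
```python
from h import *
o=monitor.get_obs(); print({k:np.round(v,4) for k,v in o.items()})
```

```text
{'time': np.float64(2.1), 'q': array([-2.85690e+00,  5.62750e+00,  1.93240e+00,  8.63457e+01,
        1.33000e-02,  3.34372e+01]), 'qd': array([ 1.0117, -1.3837,  0.4022,  0.0185, -0.0216, -0.0443]), 'joint_efforts': array([-1.16880e+00, -5.11327e+01,  4.59949e+01, -1.43300e-01,
       -4.68000e-02, -3.04000e-02]), 'ee_pos': array([ 0.5603, -0.0279,  0.1734]), 'tcp_rot': array([-1.799887e+02, -4.140000e-02,  1.437059e+02]), 'wrist_force': array([ 0.327 , -0.7268, -0.3842]), 'torque': array([-0.0176,  0.0033,  0.0142]), 'opening': np.float64(0.0257)}
```

>>> {"fn": "drive_tool", "kwargs": {"plan": [[0.3,[0.003,-0.001,-0.03],0],[0.3,[0,0,-0.025],0],[0.3,[0,0,0],0],[0.3,[0,0,0],0]]}}

```text
time: 2.6
ee_pos: [0.564, -0.0284, 0.1202]
tcp_rot: [179.9, 0.1, 143.8]
wrist_force: [-0.3, -0.4, 0.0]
opening: 0.0256
```

Run:
```python
from h import *
for n in ['scene','top']: snap(n,n+'1')
a=cv2.imread('pics/scene1.png')[115:255,180:320]; b=cv2.imread('pics/top1.png')[150:250,205:305]
cv2.imwrite('pics/crop1.png',np.hstack([cv2.resize(a,(400,400),interpolation=cv2.INTER_CUBIC),cv2.resize(b,(400,400),interpolation=cv2.INTER_CUBIC)]))
```

```text
(no output)
```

View pics/crop1.png

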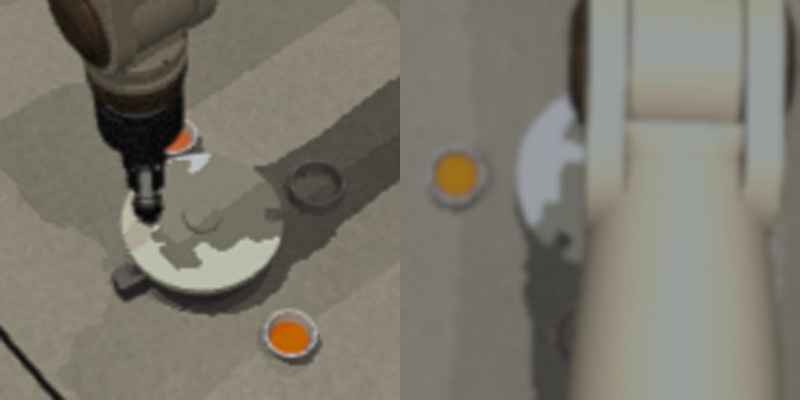

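In the scene view the fingers are over the stub, at about (147,205) in the crop. The arm hides the deck from the top camera. Next I descend to straddle the stub.

>>> {"fn": "drive_tool", "kwargs": {"plan": [[0.3,[0,0,-0.008],0],[0.3,[0,0,-0.008],0],[0.3,[0,0,-0.008],0],[0.3,[0,0,0],0],[0.3,[0,0,0],0]]}}

```text
time: 3.32
ee_pos: [0.5636, -0.0291, 0.0943]
tcp_rot: [180.0, -0.0, 143.7]
wrist_force: [-0.1, 0.1, -0.2]
opening: 0.026
```

Run:
```python
from h import *
o=monitor.get_obs(); print(o['ee_pos'],o['wrist_force'])
C=np.array([.522,.0025]); r=.0515
def path(a,b,n):
    t=np.radians(np.linspace(a,b,n+1)); P=C+r*np.c_[np.cos(t),np.sin(t)]; return np.round(np.diff(P,axis=0),4).tolist()
print(C+r*np.array([np.cos(np.radians(-36.5)),np.sin(np.radians(-36.5))]))
t=-36.5
for k in range(2): print(path(t,t-70,10)); t-=70
print(path(t,-190.5,3))
```

```text
[ 0.56358353 -0.02906726  0.0943461 ] [-0.08533681  0.07534493 -0.22135514]
[ 0.56339863 -0.02813337]
[[-0.004, -0.0048], [-0.0046, -0.0043], [-0.0051, -0.0037], [-0.0055, -0.003], [-0.0058, -0.0024], [-0.0061, -0.0016], [-0.0062, -0.0009], [-0.0063, -0.0001], [-0.0063, 0.0007], [-0.0061, 0.0014]]
[[-0.0059, 0.0022], [-0.0056, 0.0029], [-0.0052, 0.0035], [-0.0047, 0.0041], [-0.0042, 0.0047], [-0.0036, 0.0052], [-0.003, 0.0056], [-0.0023, 0.0059], [-0.0015, 0.0061], [-0.0008, 0.0062]]
[[-0.0001, 0.0042], [0.0003, 0.0042], [0.0006, 0.0042]]
```

>>> {"fn": "drive_tool", "kwargs": {"plan": [[0.22,[-0.004,-0.0048,0],-7],[0.22,[-0.0046,-0.0043,0],-7],[0.22,[-0.0051,-0.0037,0],-7],[0.22,[-0.0055,-0.003,0],-7],[0.22,[-0.0058,-0.0024,0],-7],[0.22,[-0.0061,-0.0016,0],-7],[0.22,[-0.0062,-0.0009,0],-7],[0.22,[-0.0063,-0.0001,0],-7],[0.22,[-0.0063,0.0007,0],-7],[0.22,[-0.0061,0.0014,0],-7]]}}

```text
time: 4.58
ee_pos: [0.5078, -0.0478, 0.0948]
tcp_rot: [179.9, -0.0, 73.5]
wrist_force: [0.5, -0.5, -0.8]
opening: 0.0187
```

Run:
```python
from h import *
o=monitor.get_obs(); print(o['ee_pos'],o['wrist_force'],o['opening'],o['q'][5])
for n in ['scene','top']: snap(n,n+'2')
a=cv2.imread('pics/scene2.png')[115:255,180:320]; b=cv2.imread('pics/top2.png')[150:250,205:305]
cv2.imwrite('pics/crop2.png',np.hstack([cv2.resize(a,(400,400),interpolation=cv2.INTER_CUBIC),cv2.resize(b,(400,400),interpolation=cv2.INTER_CUBIC)]))
```

```text
[ 0.50778157 -0.04784326  0.0948131 ] [ 0.53325588 -0.45826009 -0.82196193] 0.018706607809069718 101.12790139458727
```

View pics/crop2.png

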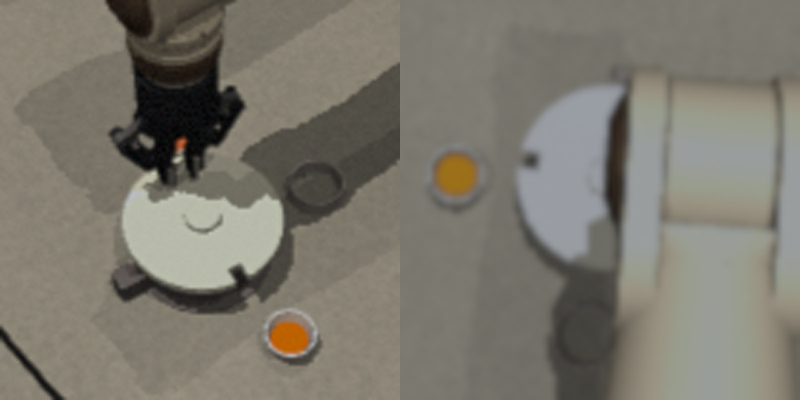

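The notch followed the stub, to (238,273) in the scene crop and (528,160) in the top crop. I'll carry on round.

>>> {"fn": "drive_tool", "kwargs": {"plan": [[0.22,[-0.0059,0.0022,0],-6],[0.22,[-0.0056,0.0029,0],-6],[0.22,[-0.0052,0.0035,0],-6],[0.22,[-0.0047,0.0041,0],-6],[0.22,[-0.0042,0.0047,0],-6],[0.22,[-0.0036,0.0052,0],-6],[0.22,[-0.003,0.0056,0],-6],[0.22,[-0.0023,0.0059,0],-6],[0.22,[-0.0015,0.0061,0],-6],[0.22,[-0.0008,0.0062,0],-6]]}}

```text
time: 5.92
ee_pos: [0.4711, -0.0014, 0.0947]
tcp_rot: [180.0, -0.0, 13.7]
wrist_force: [0.2, -0.8, 1.3]
opening: 0.0189
```

>>> {"fn": "drive_tool", "kwargs": {"plan": [[0.22,[-0.0001,0.0042,0],0],[0.22,[0.0003,0.0042,0],0],[0.22,[0.0006,0.0042,0],0],[0.22,[0,0,0],0],[0.22,[0,0,0],0]]}}

```text
time: 6.55
ee_pos: [0.4715, 0.0113, 0.0941]
tcp_rot: [-180.0, 0.0, 13.8]
wrist_force: [1.2, 0.3, -0.1]
opening: 0.0188
```

```bash
cat > look.py <<'E'
from h import *
import sys
k=sys.argv[1]
o=monitor.get_obs(); print(o['time'],o['ee_pos'],o['wrist_force'],o['opening'],o['q'][5])
C=np.array([.522,.0025])
for n in ['scene','top']:
    p,d=snap(n,n+k); W=cloud(n,d); g=p.mean(2)
    pl=np.array([[ray(n,a,b,.065)[:2] for a in range(200,310)] for b in range(145,250)])
    dr=np.hypot(pl[...,0]-C[0],pl[...,1]-C[1]); th=np.degrees(np.arctan2(pl[...,1]-C[1],pl[...,0]-C[0]))
    gg=g[145:250,200:310]; dk=(dr<.077)&(dr>.066)&(gg<110)&(abs(th+10)<25)
    w=110-gg[dk]; print(n,'notch',dk.sum(),(th[dk]*w).sum()/w.sum() if dk.any() else None)
    near=np.hypot(W[...,0]-C[0],W[...,1]-C[1])
    m=(near>.087)&(near<.115)&(W[...,2]>.018)&(W[...,2]<.045)&(W[...,0]>0.55)
    if m.any(): 
        P=W[m].mean(0); print('lug',m.sum(),np.degrees(np.arctan2(*(P[:2]-C)[::-1])))
a=cv2.imread(f'pics/scene{k}.png')[145:245,200:300]; b=cv2.imread(f'pics/top{k}.png')[150:250,205:305]
cv2.imwrite(f'pics/crop{k}.png',np.hstack([cv2.resize(a,(400,400),interpolation=cv2.INTER_CUBIC),cv2.resize(b,(400,400),interpolation=cv2.INTER_CUBIC)]))
E
python3 look.py 3
```

```text
6.55 [0.47146842 0.01131158 0.09414949] [ 1.17006453  0.3045446  -0.10306041] 0.01878441991131339 167.603092884138
scene notch 16 -7.915762318873031
lug 43 -10.003178897236955
top notch 9 -8.575515427233624
lug 24 -12.479685298337744
```

View pics/crop3.png

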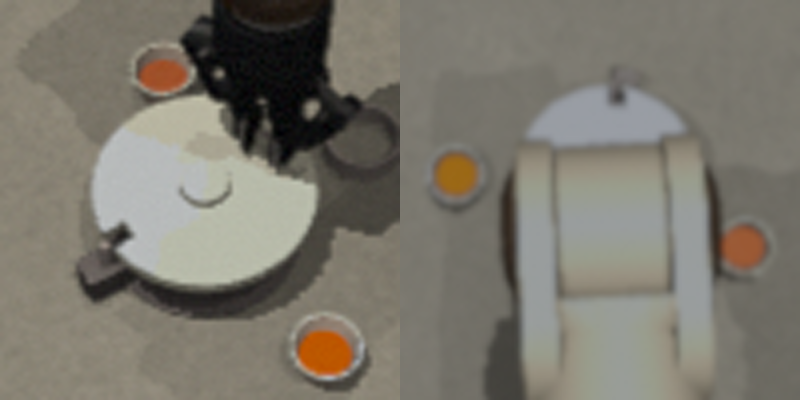

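Run:
```python
from h import *
a=cv2.imread('pics/scene3.png')[195:225,215:245]; b=cv2.imread('pics/top3.png')[160:185,245:270]
cv2.imwrite('pics/z3.png',np.hstack([cv2.resize(x,(400,400),interpolation=cv2.INTER_NEAREST) for x in(a,b)]))
def proj(n,X):
    c=cp(n);E=np.array(c['extrinsics']);q=E[:3,:3]@X+E[:3,3]; return np.round([c['fx']*q[0]/q[2]+c['cx'],c['fy']*q[1]/q[2]+c['cy']],2)
for ang in(-8,-10,-12):
  t=np.radians(ang)
  for n in('scene','top'): 
    print(ang,n,[proj(n,np.array([.522+r*np.cos(t),.0025+r*np.sin(t),z])).tolist() for r,z in((.08,.053),(.1,.03),(.071,.065))])
```

```text
-8 scene [[226.39, 207.39], [220.89, 214.82], [228.89, 203.67]]
-8 top [[259.04, 170.9], [259.49, 166.11], [258.85, 173.07]]
-10 scene [[225.89, 206.66], [220.28, 213.92], [228.43, 203.02]]
-10 top [[259.82, 171.0], [260.45, 166.24], [259.55, 173.16]]
-12 scene [[225.42, 205.92], [219.71, 213.0], [228.01, 202.37]]
-12 top [[260.6, 171.14], [261.41, 166.4], [260.25, 173.28]]
```

View pics/z3.png

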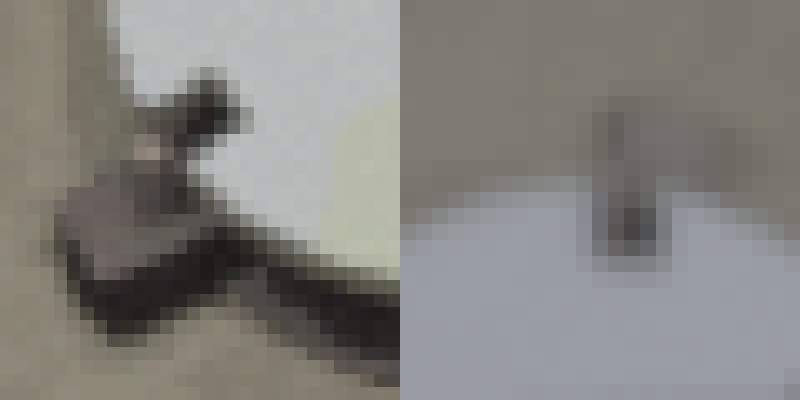

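The notch is at about −8.2°, and the lug and pin are at about −11° (mean of the two views; the scene picture shows the pin tip slightly clockwise of the notch's line). I'll push about 3° more.

>>> {"fn": "drive_tool", "kwargs": {"plan": [[0.22,[0.0002,0.0014,0],0],[0.22,[0.0002,0.0014,0],0],[0.22,[0,0,0],0],[0.22,[0,0,0],0]]}}

```text
time: 7.15
ee_pos: [0.4719, 0.0141, 0.0943]
tcp_rot: [-180.0, 0.0, 13.7]
wrist_force: [-0.4, -0.3, -0.1]
opening: 0.0186
```

```bash
python3 look.py 4;  python3 - <<'E'
from h import *
a=cv2.imread('pics/scene4.png')[195:225,215:245]; b=cv2.imread('pics/top4.png')[160:185,245:270]
cv2.imwrite('pics/z4.png',np.hstack([cv2.resize(x,(400,400),interpolation=cv2.INTER_NEAREST) for x in(a,b)]))
E
```

```text
7.15 [0.47191951 0.01408304 0.0942832 ] [-0.4077547  -0.27981796 -0.05571785] 0.01860819451536672 167.9736041352394
scene notch 16 -10.65697681873582
lug 46 -9.885414825002128
top notch 9 -10.62302167592463
lug 24 -12.478337040547165
```

View pics/z4.png

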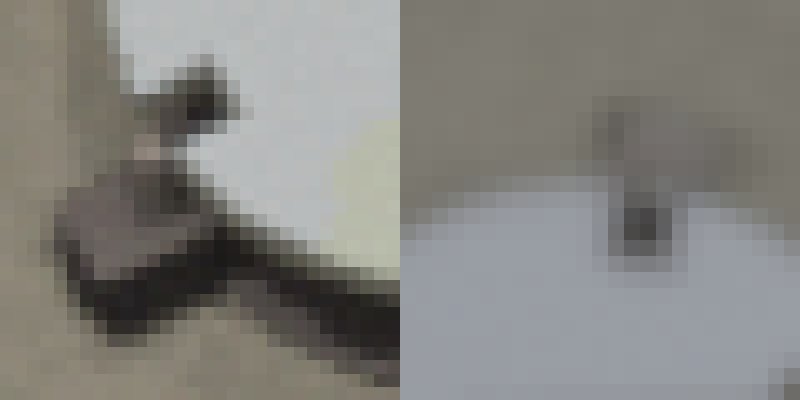

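>>> {"fn": "drive_tool", "kwargs": {"plan": [[0.22,[-0.0002,-0.0015,0],0],[0.22,[0,0,0.01],0],[0.22,[0,0,0.02],0],[0,[0,0,0.01],0],[0,[0.025,-0.005,0],0],[0,[0.025,-0.005,0],0],[0,[0,0,-0.015],0],[0,[0,0,0],0],[0,[0,0,0],0]]}}

```text
time: 8.38
ee_pos: [0.521, 0.0027, 0.1193]
tcp_rot: [-180.0, 0.0, 13.7]
wrist_force: [-0.1, -0.2, 0.6]
opening: 0.0
```

```bash
python3 look.py 5
```

```text
8.375 [0.5210375  0.00265549 0.1192722 ] [-0.13531632 -0.18808547  0.57163228] 1.1714493392240468e-05 166.55384851264117
scene notch 16 -10.633674188869634
lug 45 -9.756527075438447
top notch 0 None
```

View pics/crop5.png

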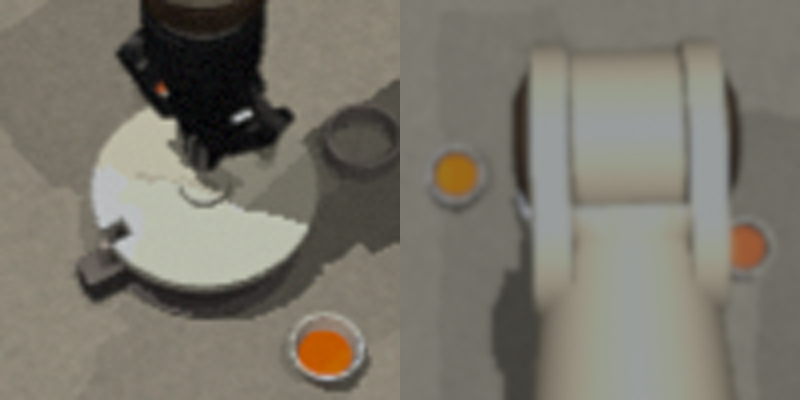

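The hand is over the hub and the notch has stayed put. I'm pressing now in small steps.

>>> {"fn": "drive_tool", "kwargs": {"plan": [[0,[0.001,0,-0.012],0],[0,[0,0,-0.008],0],[0,[0,0,-0.003],0],[0,[0,0,-0.002],0],[0,[0,0,-0.001],0],[0,[0,0,0],0]]}}

```text
time: 9.22
ee_pos: [0.5224, 0.0025, 0.0939]
tcp_rot: [-180.0, 0.0, 13.7]
wrist_force: [-5.1, -0.1, 7.1]
opening: -0.0001
```

>>> {"fn": "drive_tool", "kwargs": {"plan": [[0,[0,0,-0.001],0],[0,[0,0,-0.001],0],[0,[0,0,0],0]]}}

```text
time: 9.6
ee_pos: [0.5224, 0.0026, 0.0919]
tcp_rot: [-180.0, 0.0, 13.7]
wrist_force: [-5.0, 0.9, 6.9]
opening: -0.0
```

>>> {"fn": "drive_tool", "kwargs": {"plan": [[0,[0,0,-0.001],0],[0,[0,0,-0.001],0],[0,[0,0,-0.001],0],[0,[0,0,0],0]]}}

```text
time: 10.1
ee_pos: [0.5224, 0.0025, 0.0889]
tcp_rot: [-180.0, 0.0, 13.7]
wrist_force: [-4.6, 0.3, 7.2]
opening: -0.0
```

>>> {"fn": "drive_tool", "kwargs": {"plan": [[0,[0,0,-0.001],0],[0,[0,0,-0.001],0],[0,[0,0,-0.001],0],[0,[0,0,0],0]]}}

```text
time: 10.6
ee_pos: [0.5224, 0.0025, 0.0861]
tcp_rot: [-180.0, 0.0, 13.7]
wrist_force: [-5.4, 0.0, 7.4]
opening: 0.0001
```

```bash
python3 look.py 6
```

```text
10.6 [0.52237896 0.00253384 0.08606241] [-5.44487858  0.01616151  7.39721973] 6.928274373503347e-05 166.54883124969183
scene notch 15 -6.713436875008869
lug 42 -10.259955486478317
top notch 0 None
```

View pics/crop6.png

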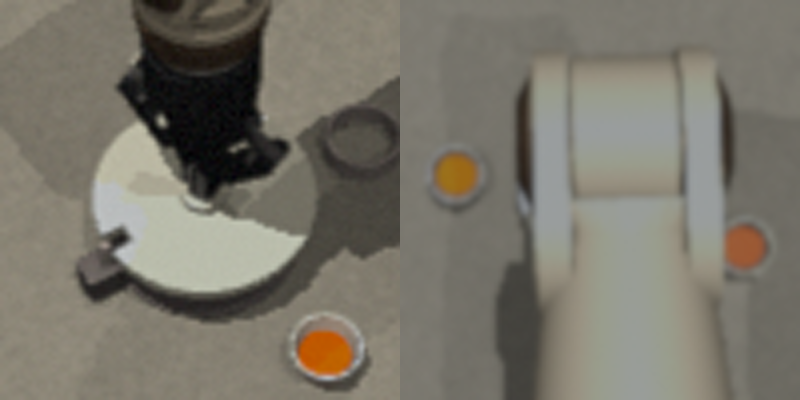

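>>> {"fn": "drive_tool", "kwargs": {"plan": [[0,[0,0,-0.001],0],[0,[0,0,0],0]]}}

```text
time: 10.95
ee_pos: [0.5224, 0.0025, 0.086]
tcp_rot: [180.0, -0.0, 13.7]
wrist_force: [-9.6, -0.6, 15.2]
opening: -0.0001
```

>>> {"fn": "drive_tool", "kwargs": {"plan": [[0,[0,0,-0.001],0],[0,[0,0,0],0]]}}

```text
time: 11.2
ee_pos: [0.5224, 0.0025, 0.086]
tcp_rot: [180.0, -0.1, 13.7]
wrist_force: [-11.5, -0.0, 23.1]
opening: 0.0
```

The deck has stopped hard: at 23 N the TCP stays at 0.086, which puts the tip at 64 mm, the home height. I'll retract and check.

>>> {"fn": "drive_tool", "kwargs": {"plan": [[0,[0,0,0.004],0],[0,[0,0,0.01],0],[0,[0,0,0.04],0],[0,[0,0,0.04],0],[0,[-0.03,0.05,0.02],0],[0,[-0.03,0.05,0.02],0],[0,[-0.03,0.05,0],0],[0,[-0.03,0.05,0],0],[0,[-0.03,0.05,0],0],[0,[-0.03,0.05,0],0]]}}

```text
time: 12.45
ee_pos: [0.3833, 0.1851, 0.2177]
tcp_rot: [-174.7, 0.1, 22.5]
wrist_force: [0.6, -0.5, -0.0]
opening: 0.0001
```

>>> {"fn": "drive_tool", "kwargs": {"plan": [[0,[-0.02,0.05,0],0],[0,[-0.02,0.05,0],0],[0,[0,0,0],0],[0,[0,0,0],0]]}}

```text
time: 12.95
ee_pos: [0.3713, 0.2273, 0.2174]
tcp_rot: [-172.1, 0.1, 26.8]
wrist_force: [-0.3, -0.4, 1.6]
opening: 0.0001
```

```bash
python3 look.py 7
python3 - <<'E'
from h import *
C=np.array([.522,.0025])
for n in ['scene','top']:
    for k in '07':
        W=cloud(n,np.load(f'pics/{n}{k}.npz')['d']); near=np.hypot(W[...,0]-C[0],W[...,1]-C[1])
        m=(near>.025)&(near<.07)&(W[...,2]>.045)&(W[...,2]<.072); P=W[m]
        A=np.c_[P[:,:2]-C,np.ones(len(P))]; x=np.linalg.lstsq(A,P[:,2],rcond=None)[0]
        h=near<.014; hp=W[h]
        mm=(near<.12)&(W[...,2]>.05); cc,r=cv2.minEnclosingCircle(W[mm&(near<.085)][:,:2].astype(np.float32))
        print(n,k,'deck z',np.median(P[:,2]),'tilt',x[:2],'hub z',np.median(hp[:,2]),cc,r)
    def bys(k):
        W=cloud(n,np.load(f'pics/{n}{k}.npz')['d']); out=[]
        for c,r in (((.4545,-.122),.04),((.3815,.027),.045),((.5246,.137),.04),((.63,-.41),.06)):
            s=(np.hypot(W[...,0]-c[0],W[...,1]-c[1])<r)&(W[...,2]>.012); out.append(np.round(W[s].mean(0),4).tolist())
        return out
    print(bys('0'));print(bys('7'))
E
```

```text
12.95 [0.37134089 0.22727098 0.21740618] [-0.34199287 -0.43500517  1.59799051] 7.651460726163507e-05 179.9407188866651
scene notch 16 -6.7332123676394255
lug 44 -9.73633246027431
top notch 9 -10.734654325580628
lug 24 -12.483526225972362
scene 0 deck z 0.06566230297953955 tilt [-0.00033959 -0.00090557] hub z 0.07335851986551815 (0.521625280380249, 0.0008747840765863657) 0.08249811083078384
scene 7 deck z 0.05684852557025786 tilt [-0.00671512  0.00014457] hub z 0.0643223217127958 (0.5218490958213806, 0.0013421907788142562) 0.08264107257127762
[[0.4541, -0.1218, 0.0206], [0.3809, 0.0265, 0.0196], [0.525, 0.1372, 0.0198], [0.6292, -0.4215, 0.0648]]
[[0.4544, -0.1211, 0.0203], [0.3807, 0.0271, 0.0191], [0.5251, 0.1372, 0.0196], [0.6291, -0.4214, 0.0646]]
top 0 deck z 0.06565671855264316 tilt [ 0.00022637 -0.0001235 ] hub z 0.0727249301962549 (0.5222795605659485, 0.000735436740797013) 0.08039295673370361
top 7 deck z 0.056862940456985235 tilt [-0.00259712 -0.00314198] hub z 0.06339240081810592 (0.5237364172935486, 0.0008031494216993451) 0.08248674869537354
[[0.4574, -0.1217, 0.0197], [0.3797, 0.0262, 0.0231], [0.5293, 0.1384, 0.0196], [0.6311, -0.4314, 0.0616]]
[[0.4575, -0.1214, 0.02], [0.3802, 0.0261, 0.0218], [0.5292, 0.1385, 0.02], [0.631, -0.4313, 0.0623]]
```

View pics/crop7.png

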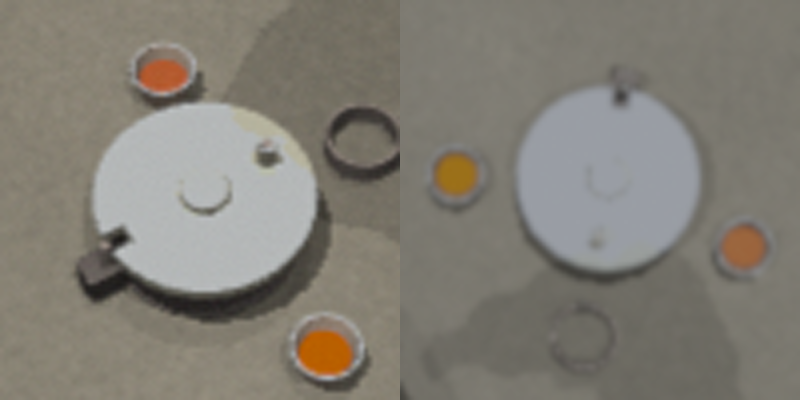

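View pics/scene7.png

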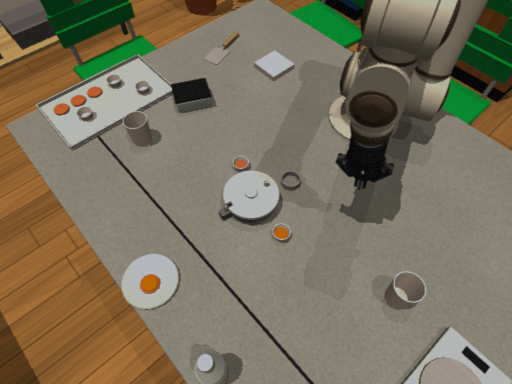

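The deck is home: it dropped 8.8 mm, its tilt is under 0.01 rad, and the bystanders haven't moved. Joint 6 is close to its 180° limit, so I'll turn the wrist back before handing in.

>>> {"fn": "drive_tool", "kwargs": {"plan": [[0,[0,0,0.01],8],[0,[0,0,0.01],8],[0,[0,0,0.01],8],[0,[0,0,0],0],[0,[0,0,0],0]]}}

```text
time: 13.68
ee_pos: [0.3713, 0.2274, 0.2469]
tcp_rot: [-172.1, 0.2, 50.6]
wrist_force: [1.0, 0.3, 0.3]
opening: -0.0001
```

Run:
```python
from h import *
o=monitor.get_obs(); print(o['time'],o['q'],o['qd'],o['ee_pos'],o['wrist_force'])
if o['q'][5]<179.5: job.job_done(); print('done')
```

```text
13.675 [ 27.12824859  -7.78887547  -3.45747596  97.66330921   7.21792322
 156.34724735] [ 0.04161953 -0.27946676 -0.34054784 -0.03555395  0.0730034  -0.52255929] [0.37128272 0.22735489 0.24687273] [0.9750297  0.28461795 0.25105503]
the job is handed in; nothing more can be done
done
```

The deck is home on the drum with the pin in the notch. I handed the job in at about 13.7 s with the hand clear of everything. I straddled the stub with part-open fingers and carried it about 157° clockwise until the notch was over the pin. Then I closed the fingers and pressed on the hub. It slid down at about 7 N and stopped hard at home height, where I pressed to 23 N.

**Last checks (both cameras):**
- **Height:** the deck's upper face dropped 8.8 mm, from 65.7 to 56.8 mm, and the hub top is at about 64 mm.
- **Level:** tilt is no more than 0.007 rad.
- **Bystanders:** both tubs, the cutter and one cup are within about 1 mm of where they started. I checked the other cup and the food box only by eye, and they looked unmoved.

**What disagreed or went less well:**
- **Pin angle:** the two cameras put the lug at −10° and −12.5°. I aimed between them, and the deck going all the way down shows the notch took the pin.
- **Notch angle at the end:** the last script gave −6.7° and −10.7°. It assumed the deck was still at its raised height, so those two figures are not reliable.
- **Joint 6:** it reached 179.94° (limit 180°) on the retreat, and I turned it back to 156° before handing in.
- **Sideways force:** pressing also put up to about 11 N sideways on the wrist, with no visible effect.

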